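# Replace the out-of-date stamp at the back of the stamp rail

## Task

The red-topped stamp at the back of one lane of the stamp rail is out of date: slide out the stamps in front of it, take it out and stand it in a cell of the divided tray, and slide the new green-topped stamp all the way to the rear in its place. Then put the stamps you cleared back just where each of them stood; the other lane stays as it is. Keep every stamp upright, and leave those in the rail standing square in their lanes.

Things in the scene. Friction and masses are not known exactly. Their poses are not given: they have to be found in the camera images.
- stamp_rail: fixed wooden rail 174x162 mm; origin under its centre, +x to its rear. Two lanes along x at y=+-40 mm, floor z=8. Metal plates (z 28 to 32) over the stamps' feet from x=-39 to the rear stop (x=79); a 32 mm slot per lane passes the stems, foot room below 64 mm wide: stamps only slide. Ahead of x=-39 the floor (to x=-87) is open above: lift off or set down there, centre at x=-62
- divided_tray: brown wooden divided tray 103 (x) x 159 (y) x 25 mm, fixed, empty at the start; origin: centre of its underside, z up. Four cells 44 (x) x 72 (y) mm inside, centred at x = +-24.5, y = +-38.5 mm; blue felt floor at z = 5 mm, walls and dividers 5 mm thick, tops at z = 25 mm. A stamp stands in a cell with its y along the tray's y
- red_stamp: wooden stamp, red knob top; rearmost in one lane (rail x=+65 mm, 3 mm off the stop). 61 mm tall, about 50 g; foot 22 (x) x 52 (y) x 14 mm, stem above it tapers from 22 to 15.5 mm across at 34 mm up, round knob 22 mm across 44 to 58 mm up (grasp there, firmly: it can swivel in a weak grip). Origin: centre of the underside, z up; a half turn is the same
- green_stamp: the new stamp, same form and size as red_stamp, knob top green; stands on the bench between rail and tray
- white_stamp: stamp of the same form and size, knob top white; rearmost in the other lane (rail x = +65 mm), to be left alone
- herb_cutter: herb guillotine behind the work, fixed, no part of the job, an obstacle: board 120 (x) x 465 (y) mm, centred at about x = 620, y = -110 mm; its iron bed is 97 mm high and the raised blade's wooden grip stands higher still at the right-hand end. The way between rail and tray is free in front of it, x below 500 mm
- blue_stamp: stamp of the same form and size, knob top blue; stands second (rail x = +25 mm) or at the front (x = -15 mm) of either lane, foot across the lane (its y along the rail's y)
- yellow_stamp: stamp of the same form and size, knob top yellow; stands second (rail x = +25 mm) or at the front (x = -15 mm) of either lane, foot across the lane (its y along the rail's y)
- black_stamp: stamp of the same form and size, knob top black; stands second (rail x = +25 mm) or at the front (x = -15 mm) of either lane, foot across the lane (its y along the rail's y)
- violet_stamp: stamp of the same form and size, knob top violet; stands second (rail x = +25 mm) or at the front (x = -15 mm) of either lane, foot across the lane (its y along the rail's y)

How it is judged:
On the way:
1. the red-topped stamp stands in a cell of the divided tray (((x of red_stamp in the frame of divided_tray between 0.0105 and 0.0385 m and y of red_stamp in the frame of divided_tray between 0.0245 and 0.0525 m) or (x of red_stamp in the frame of divided_tray between 0.0105 and 0.0385 m and y of red_stamp in the frame of divided_tray between -0.0525 and -0.0245 m) or (x of red_stamp in the frame of divided_tray between -0.0385 and -0.0105 m and y of red_stamp in the frame of divided_tray between 0.0245 and 0.0525 m) or (x of red_stamp in the frame of divided_tray between -0.0385 and -0.0105 m and y of red_stamp in the frame of divided_tray between -0.0525 and -0.0245 m)) and z of red_stamp in the frame of divided_tray between 0 and 0.012 m and angle between red_stamp's own z axis and vertical below 0.12 rad), for 0.2 s.
At the end, for the whole second after the job is handed in: red stamp upright on a tray cell's floor; green stamp at the rear of the lane that red left, within 12 mm; the other five within 12 mm of where they started; those in the rail square within 0.3 rad; all upright within 0.12 rad and at rest (all of step 1 and x of green_stamp in the frame of stamp_rail between 0.053 and 0.075 m and z of green_stamp in the frame of stamp_rail between 0.003 and 0.013 m and angle between each of green_stamp, white_stamp, blue_stamp, yellow_stamp, black_stamp, violet_stamp's own z axis and vertical below 0.12 rad and angle between the y axis of each of green_stamp, white_stamp, blue_stamp, yellow_stamp, black_stamp, violet_stamp and the y axis of stamp_rail, either way round below 0.3 rad and (y of green_stamp in the frame of stamp_rail between 0.028 and 0.052 m or y of green_stamp in the frame of stamp_rail between -0.052 and -0.028 m) and distance of each of white_stamp, blue_stamp, yellow_stamp, black_stamp, violet_stamp from where it was at the start of the episode below 0.012 m and linear speed of each of white_stamp, blue_stamp, yellow_stamp, black_stamp, violet_stamp, red_stamp, green_stamp below 0.02 m/s); the robot touches nothing.
It fails at once if a stamp is tipped over (more than 0.6 rad from upright) (angle between any of white_stamp, blue_stamp, yellow_stamp, black_stamp, violet_stamp, red_stamp, green_stamp's own z axis and vertical above 0.6 rad).
It also fails if it takes over 144 s, if anything falls off the work surface, if the arm or the gripper's body presses on something with over 40 N, if the wrist force passes 120 N, or if a joint passes its speed limit or range.

## Robot

A 7-joint arm with a two-finger parallel gripper is mounted at the origin on the work surface; the furniture and walls round the work are solid. World frame = base frame: x ahead of the robot, y to its left, z up, the work surface at z = 0. Lengths are in m, angles in rad, forces in N, time in s.
With the tool pointing down it reaches from about 0.4 to 0.85 m from the base axis. Payload 10.4 kg.
Tool frame: the origin (TCP) lies at the very end of the fingers, on their centre line; the grasp point (between the pads) lies r.tcp_to_grasp behind it (r.tcp_to_grasp is the distance from the TCP to the grasp point, in m); z points along the fingers, y is the line along which they close (so a half turn about z gives the same grasp; the last joint's range is limited). The gripper opens to 87 mm and grips with 3 to 60 N. Pads are 19 mm wide; open, the fingers measure 117 mm over their backs; the gripper's body (75 mm by 190 mm) begins 51 mm behind the grasp point.
Start: joints at [-1.303, 0.332, -0.065, 1.46, 0.022, 1.35, -0.088], TCP at [0.179, 0.599, 0.223] pointing down, gripper open.
Joint ranges: [-2.6, 2.6], [-0.5, 2.12], [-1.47, 1.34], [0.16, 2.42], [-1.27, 4.41], [0.06, 2.06], [-2.6, 2.6]. Speed limits (rad/s): [2.22, 2.22, 2.79, 2.79, 3.14, 3.14, 3.14].

## Interface

Orientations are given as a unit quaternion [x, y, z, w].
In Python, from bench import monitor, cams, ticket, r gives the robot as it stands.
- The arm moves only by the shell command python3 -m crank 'ROWS' [OPENING] [FORCE]. ROWS is a JSON object whose one key "steps" holds a list of rows, each a list of 2 entries, a list of its own where there are three numbers: the shift along the world's x, y, z in units of 25 mm (1.0 is 25 mm), then the turn, a rotation vector about the world's x, y, z in units of 5 degrees (1.0 is 5 degrees). In form: {"steps": [[[x, y, z], [ax, ay, az]], ...]}. A call has 1 to 10 rows; each row shifts and turns the commanded pose from where the row before left it; what a row does not reach is not made up. A row lasts 1/12 s, in which the tool goes at most 41.7 mm and 7.16 degrees, less where a joint would pass 70% of its speed; a pose out of reach is approached as far as the arm can. A call is refused whole if a number of a shift passes 1 or a number of a turn 1, either way. A call with a gripper value outside its range is refused whole. OPENING is the finger opening in mm, from 0 to 87, set as the call begins (- or left out, the last holds). The fingers move at their own pace and stop on an object; FORCE is the grip in N (left out, the last holds). Time passes only in rows, so rows that do not move let the fingers close. It gives the time, the measured TCP pose, the force, the opening and the grip force at its end, in the units of the state.
- monitor.read_state(): the state, without advancing time (a new reading comes with each control period).
- cams.camera(name): name is "scene" or "top"; returns a dict with "pixels" (384x512x3 uint8, blue, green, red), "z_map" (384x512 float32, m along the optical axis (not along the pixel's ray), 0 where there is no reading), "vfov" (degrees; the focal length in pixels is half the picture's height over the tangent of half this angle, whatever the lens; pixels are square), "cx", "cy" (the principal point, pixels), "T" (4x4, takes a point from camera to world coordinates). Camera axes: x right, y up, looking along -z (the intrinsics and any distortion apply to the point x, -y, -z); pixel columns grow to the right and rows downward; lengths in m; the calibration is good to about 2 mm. A picture is of the moment at which its call begins.
- ticket.close_job(): hands the job in; it is judged then, once.
The state is a dict: "time": time; "joint_positions": joint angles; "joint_vel": joint speeds; "joint_torque": joint torques, N m; "ee_pos": TCP position; "eef_rot": TCP orientation; "ft_force": force on the tool from outside, world axes, zero at the start; "torque": the same for the moment, N m; "width": finger opening in m; "grip_force": force on a finger pad.
Only numpy, scipy, OpenCV 4.12 (cv2) and the standard library are available. Lean on these libraries where they do the work, as an engineer would, in place of code of your own. Each camera call takes 0.05 s, during which the arm holds its last target. There are 200 camera calls.

## Working session

There is one attempt and no reset: what is moved stays moved. The work goes in short steps, Python scripts to look and compute and a shell command to move; the robot and the scene stay as the last step left them, time stands still between calls to the robot, and variables do not carry over. Pictures are saved under pics/ and viewed, at most 14 in all, crops included, and the job is handed in when it is done.

```bash
ls; mkdir -p pics; cat > h.py <<'E'
import numpy as np,cv2
from bench import monitor,cams,ticket,r
def snap(name,fn=None):
    c=cams.camera(name)
    if fn: cv2.imwrite('pics/'+fn,c['pixels'])
    return c
E
python3 - <<'E'
from h import *
for n in('scene','top'):
    c=snap(n,n+'0.png'); print(n,c['vfov'],c['cx'],c['cy'],{k:v for k,v in c.items() if k not in('pixels','z_map','T','vfov','cx','cy')}); print(np.round(c['T'],3).tolist())
print(monitor.read_state(),r.tcp_to_grasp)
E
```

```text
pics
scene 45.62784570575866 260.30310633869993 188.28339386276735 {}
[[0.563, 0.495, -0.662, -0.386], [-0.826, 0.322, -0.462, -0.582], [-0.016, 0.807, 0.59, 0.865], [0.0, 0.0, 0.0, 1.0]]
top 53.34650321157883 254.43417122064739 190.93435400068026 {}
[[0.006, 0.985, -0.174, 0.339], [-1.0, 0.003, -0.013, 0.055], [-0.012, 0.174, 0.985, 1.129], [0.0, 0.0, 0.0, 1.0]]
{'time': 0.1, 'joint_positions': array([-1.3026043 ,  0.33277109, -0.06470802,  1.4609025 ,  0.02159967,
        1.34987847, -0.08851028]), 'joint_vel': array([-9.65876072e-05, -1.25186072e-03, -1.78662525e-03, -3.27493152e-03,
        4.78190927e-05, -9.80546268e-04, -5.07684092e-04]), 'joint_torque': array([ 1.45950075e-03, -6.24540997e+01,  2.47335120e-02, -3.90721500e+01,
       -6.13401644e-02,  3.66615190e-02,  9.87502654e-05]), 'ee_pos': array([0.17909064, 0.59841638, 0.22183542]), 'eef_rot': array([ 1.44875642e-01,  9.89449670e-01, -6.28741789e-04, -6.37985020e-05]), 'ft_force': array([-0.37032137,  0.32706006, -0.40734814]), 'torque': array([ 0.02107513,  0.01004566, -0.0016641 ]), 'grip_force': 0.0, 'width': 0.08718989198858433} 0.0187
```

View pics/top0.png

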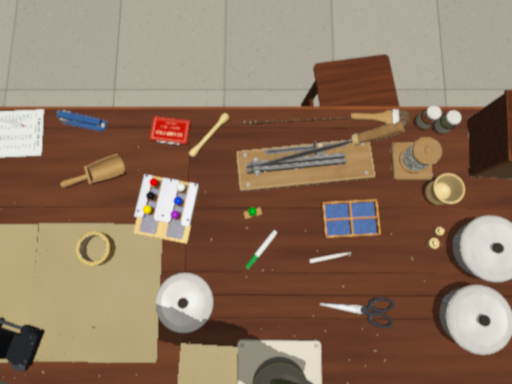

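View pics/scene0.png

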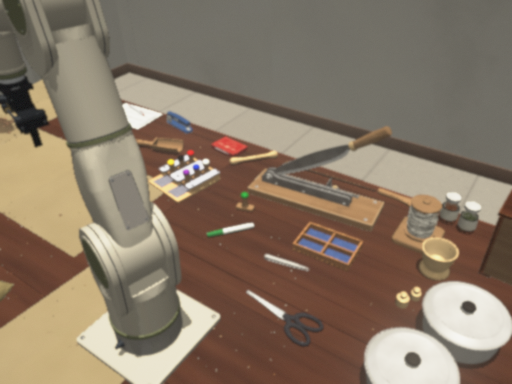

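Top view: the rail is around (167,208). The left lane, rear to front, is red (154,182), black (150,195), yellow (148,209). The right lane is white (181,187), blue (178,201), violet (175,215). Green is at (253,212) and the tray at (351,218). The scene view shows all of them, unobstructed.

```bash
cat >> h.py <<'E'
def f(c): return 192/np.tan(np.radians(c['vfov']/2))
def ray(c,u,v):
    d=np.array([(u-c['cx'])/f(c),-(v-c['cy'])/f(c),-1.]); return c['T'][:3,3],c['T'][:3,:3]@d
def plane(c,u,v,z):
    o,d=ray(c,u,v); return o+d*(z-o[2])/d[2]
def tri(c1,p1,c2,p2):
    o1,d1=ray(c1,*p1);o2,d2=ray(c2,*p2)
    s=np.linalg.lstsq(np.c_[d1,-d2],o2-o1,rcond=None)[0]
    a,b=o1+s[0]*d1,o2+s[1]*d2
    return (a+b)/2,np.linalg.norm(a-b)
RNG={'red':((0,150,70),(6,255,255)),'yellow':((24,150,90),(34,255,255)),'green':((45,130,50),(75,255,255)),'blue':((112,150,60),(126,255,255)),'violet':((130,100,60),(155,255,255)),'black':((0,0,0),(180,255,45)),'white':((0,0,190),(180,40,255))}
def blobs(c,col,roi):
    x0,y0,x1,y1=roi
    h=cv2.cvtColor(c['pixels'],cv2.COLOR_BGR2HSV); m=cv2.inRange(h,*map(np.array,RNG[col])); 
    k=np.zeros_like(m);k[y0:y1,x0:x1]=m[y0:y1,x0:x1]
    n,_,st,ce=cv2.connectedComponentsWithStats(k)
    return [(int(st[i,4]),np.round(ce[i],1).tolist()) for i in range(1,n) if st[i,4]>=8]
E
python3 - <<'E'
from h import *
t=snap('top');s=snap('scene')
for col in RNG:
    print(col,blobs(t,col,(130,170,290,245)),'|',blobs(s,col,(140,140,270,215)))
a=cv2.resize(t['pixels'][170:250,125:275],None,fx=5,fy=5,interpolation=cv2.INTER_CUBIC)
b=cv2.resize(s['pixels'][140:215,140:270],None,fx=5,fy=5,interpolation=cv2.INTER_CUBIC)
cv2.imwrite('pics/a.png',a);cv2.imwrite('pics/b.png',b)
E
```

```text
red [(38, [153.6, 182.0])] | [(295, [230.1, 145.6]), (35, [190.4, 152.1])]
yellow [(56, [147.1, 209.2])] | [(23, [170.2, 161.6])]
green [(51, [252.1, 210.8])] | [(34, [244.1, 194.5])]
blue [(20, [178.5, 200.8])] | [(10, [195.5, 166.8])]
violet [(48, [174.7, 214.4])] | [(19, [185.8, 171.8])]
black [(27, [150.6, 195.4])] | []
white [(324, [142.7, 195.9]), (769, [166.5, 199.1]), (393, [188.6, 204.4]), (68, [269.8, 238.0])] | [(18, [186.2, 157.5]), (244, [188.1, 169.3]), (20, [176.2, 162.2]), (39, [164.3, 167.8]), (194, [201.4, 178.3]), (9, [159.0, 183.8]), (14, [177.9, 194.3]), (44, [156.4, 211.1])]
```

View pics/a.png

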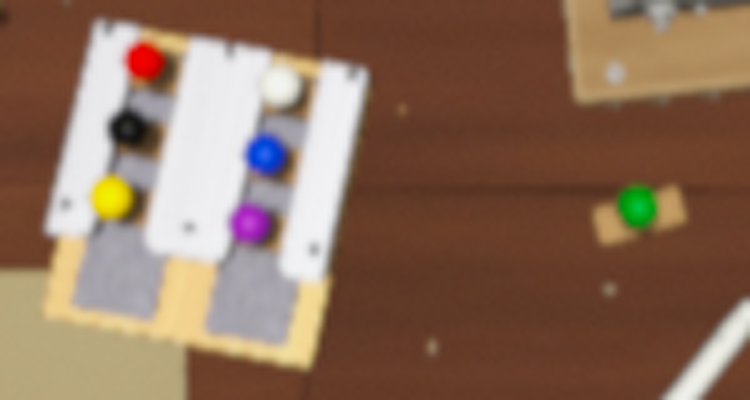

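View pics/b.png

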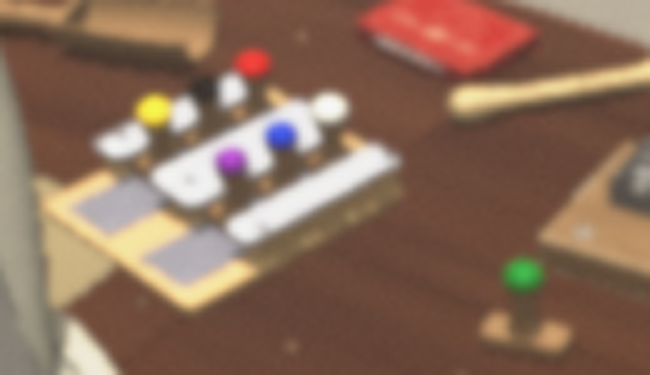

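The crops confirm the order in both lanes and show green's foot turned by roughly 15° in the picture; black in the scene view is near (181,158).

```bash
python3 - <<'E'
from h import *
t=snap('top');s=snap('scene')
P={'red':((153.8,182.2),(190.4,152.4)),'black':((150.5,195.6),(181.2,157.8)),'yellow':((147.2,209.3),(170.6,161.9)),'white':((181,187.3),(206,161.3)),'blue':((178,200.8),(196,167)),'violet':((174.7,214.4),(186.0,171.9)),'green':((252.2,211),(244.2,194.6))}
# tighter: argue with circle areas; print
X={}
for k,(a,b) in P.items():
    p,e=tri(t,a,s,b); h=.051 if k=='green' else .059
    q=plane(t,*a,h);w=plane(s,*b,h)
    zt=t['z_map'][round(a[1]),round(a[0])];o,d=ray(t,*a);zz=o+d*zt
    X[k]=q; print(k,np.round(p*1e3),round(e*1e3,1),'top-plane',np.round(q*1e3),'scene-plane',np.round(w*1e3),'depth',np.round(zz*1e3))
def sq(u,v):return (125+u/5-.4,170+v/5-.4)
for n,uv in dict(RL=(97,20),RR=(367,68),FL=(47,233),FR=(325,280)).items(): print(n,np.round(plane(t,*sq(*uv),.032)*1e3))
for n,uv in dict(fl=(45,318),fr=(313,368)).items(): print(n,np.round(plane(t,*sq(*uv),.028)*1e3))
# green foot & wood colored contours
hsv=cv2.cvtColor(t['pixels'],cv2.COLOR_BGR2HSV)
print(hsv[210,248],hsv[214,246],hsv[208,260],hsv[209,261],hsv[205,240])
b=cv2.inRange(hsv,(100,70,70),(120,255,255))[195:245,315:390]
n,_,st,ce=cv2.connectedComponentsWithStats(b)
for i in range(1,n):
    if st[i,4]>100:
        u,v=ce[i]+[315,195]; zt=t['z_map'][int(v),int(u)];o,d=ray(t,u,v)
        print('cell',st[i],np.round(ce[i]+[315,195],1),np.round(plane(t,u,v,.005)*1e3,1),'depth',np.round((o+d*zt)*1e3))
cv2.imwrite('pics/c.png',cv2.resize(t['pixels'][190:245,310:395],None,fx=8,fy=8))
E
```

```text
red [552. 356.  65.] 0.6 top-plane [553. 358.  59.] scene-plane [559. 363.  59.] depth [551. 356.  68.]
black [514. 364.  61.] 1.5 top-plane [514. 365.  59.] scene-plane [517. 366.  59.] depth [512. 362.  71.]
yellow [474. 372.  64.] 0.9 top-plane [475. 373.  59.] scene-plane [479. 378.  59.] depth [473. 369.  72.]
white [538. 278.  65.] 1.7 top-plane [538. 279.  59.] scene-plane [545. 283.  59.] depth [537. 278.  68.]
blue [499. 286.  61.] 0.1 top-plane [499. 286.  59.] scene-plane [501. 288.  59.] depth [498. 284.  69.]
violet [460. 294.  61.] 0.3 top-plane [461. 294.  59.] scene-plane [463. 296.  59.] depth [459. 292.  70.]
green [472.  76.  54.] 0.3 top-plane [472.  76.  51.] scene-plane [475.  78.  51.] depth [471.  76.  58.]
RL [584. 396.  32.]
RR [556. 235.  32.]
FL [458. 418.  32.]
FR [431. 256.  32.]
fl [409. 417.  28.]
fr [381. 262.  28.]
[ 40 163 105] [ 18 123 195] [ 16 135 159] [ 15 142 131] [ 10 154 106]
cell [ 11   9  23  14 282] [336.7 210.4] [ 480.6 -173.1    5. ] depth [ 481. -173.    4.]
cell [ 37   8  23  13 281] [363.  209.1] [ 485.  -250.5    5. ] depth [ 485. -250.    5.]
cell [ 38  24  24  14 289] [364.5 225.8] [ 435.7 -252.7    5. ] depth [ 436. -252.    7.]
cell [ 12  26  23  14 288] [338.2 227.2] [ 431.1 -175.7    5. ] depth [ 431. -176.    5.]
```

```bash
python3 -m crank '{"steps":[[[0.5,-0.4,0],[0,0,0.2]],[[1,-0.75,0],[0,0,0.2]],[[1,-0.75,0],[0,0,0.2]],[[1,-0.75,0],[0,0,0.2]],[[1,-0.75,0],[0,0,0.2]],[[1,-0.75,0],[0,0,0.24]],[[1,-0.75,0],[0,0,0]],[[1,-0.75,0],[0,0,0]],[[1,-0.75,0],[0,0,0]],[[1,-0.75,0],[0,0,0]]]}' 45 45
python3 -m crank '{"steps":[[[1,-0.75,0],[0,0,0]],[[0.82,-0.75,0],[0,0,0]],[[0.5,-0.39,-0.5],[0,0,0]],[[0,0,-0.5],[0,0,0]],[[0,0,0],[0,0,0]],[[0,0,0],[0,0,0]]]}'
python3 - <<'E'
from h import *
t=snap('top')
hsv=cv2.cvtColor(t['pixels'],cv2.COLOR_BGR2HSV)
g=cv2.inRange(hsv,(11,90,120),(75,255,255));g[:203]=0;g[222:]=0;g[:,:240]=0;g[:,266:]=0
n,l,st,_=cv2.connectedComponentsWithStats(g);i=1+np.argmax(st[1:,4])
v,u=np.nonzero(l==i);w=np.array([plane(t,a,b,.014)[:2] for a,b in zip(u,v)])*1e3
print(st[i],cv2.minAreaRect(w.astype(np.float32)))
E
```

```text
time: 1.13
ee_pos: [0.4177, 0.4189, 0.2227]
eef_rot: [0.091, 0.996, 0.0, 0.0]
ft_force: [0.6, 0.3, -0.1]
width: 0.0455
grip_force: 0.0
time: 1.63
ee_pos: [0.4733, 0.3735, 0.1968]
eef_rot: [0.091, 0.996, -0.0, -0.001]
ft_force: [-0.7, 0.5, 1.0]
width: 0.045
grip_force: 0.0
[243 206  20  14 165] ((473.391357421875, 76.1738510131836), (29.607492446899414, 56.81410598754883), 16.255859375)
```

Green's centre is (473,76) with yaw about +15°. I'm now above yellow, so next I descend and grip.

```bash
python3 -m crank '{"steps":[[[0.06,-0.04,-1],[0,0,0]],[[0,0,-1],[0,0,0]],[[0,0,-1],[0,0,0]],[[0,0,-1],[0,0,0]],[[0,0,-1],[0,0,0]],[[0,0,-0.8],[0,0,0]],[[0,0,-0.46],[0,0,0]],[[0,0,0],[0,0,0]],[[0,0,0],[0,0,0]]]}'
python3 -m crank '{"steps":[[[0,0,0],[0,0,0]],[[0,0,0],[0,0,0]],[[0,0,0],[0,0,0]],[[0,0,0],[0,0,0]],[[0,0,0],[0,0,0]]]}' 15 45
```

```text
time: 2.43
ee_pos: [0.4759, 0.3727, 0.0418]
eef_rot: [0.091, 0.996, 0.0, 0.0]
ft_force: [-0.7, 0.4, 1.1]
width: 0.0449
grip_force: 0.0
time: 2.85
ee_pos: [0.4764, 0.372, 0.0416]
eef_rot: [0.091, 0.996, 0.0, 0.0]
ft_force: [0.4, 0.7, 3.4]
width: 0.0201
grip_force: 14.9
```

```bash
python3 -m crank '{"steps":[[[0,0,0],[0,0,0]],[[0,0,0],[0,0,0]],[[-0.15,0.03,0],[0,0,0]],[[-0.4,0.07,0],[0,0,0]],[[-0.4,0.08,0],[0,0,0]],[[-0.4,0.08,0],[0,0,0]],[[-0.4,0.07,0],[0,0,0]],[[-0.15,0.03,0],[0,0,0]],[[0,0,0],[0,0,0]]]}'
python3 - <<'E'
from h import *
t=snap('top');s=snap('scene','d.png')
cv2.imwrite('pics/d.png',np.hstack([cv2.resize(c,(400,400),interpolation=cv2.INTER_CUBIC) for c in (t['pixels'][165:245,125:205],s['pixels'][130:210,140:220])]))
E
```

```text
time: 3.6
ee_pos: [0.4283, 0.3815, 0.042]
eef_rot: [0.091, 0.996, 0.001, 0.001]
ft_force: [1.6, -0.4, 6.2]
width: 0.0191
grip_force: 44.6
```

View pics/d.png

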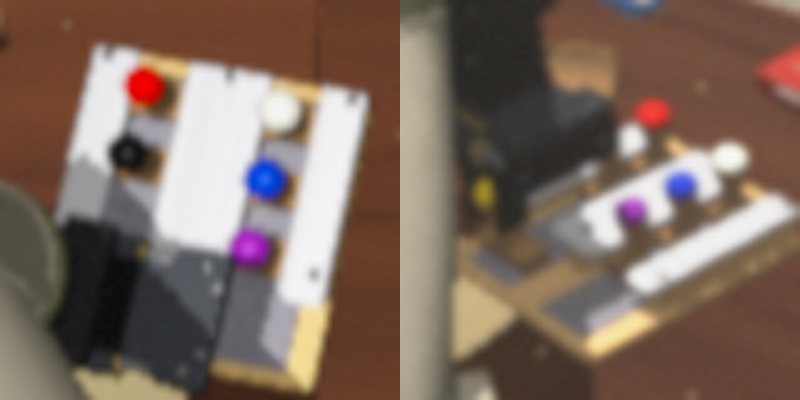

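Yellow has left its lane and is in the fingers over the open floor; the other stamps haven't moved. Now I lift it and park it on the bench.

```bash
python3 -m crank '{"steps":[[[0,0,0.4],[0,0,0]],[[0,0,0.8],[0,0,0]],[[0,0,0.9],[0,0,0]],[[0,0,0.9],[0,0,0]],[[0,-0.2,0.8],[0,0,0]],[[0.07,-0.6,0.2],[0,0,0]],[[0,-0.9,0],[0,0,0]],[[0,-0.9,0],[0,0,0]],[[0,-0.9,0],[0,0,0]],[[0,-0.9,0],[0,0,0]]]}'
python3 -m crank '{"steps":[[[0,-0.9,0],[0,0,0]],[[0,-0.9,0],[0,0,0]],[[0,-0.7,0],[0,0,0]],[[0,-0.32,-0.4],[0,0,0]],[[0,0,-0.9],[0,0,0]],[[0,0,-0.9],[0,0,0]],[[0,0,-0.9],[0,0,0]],[[0,0,-0.8],[0,0,0]],[[0,0,-0.2],[0,0,0]],[[0,0,0],[0,0,0]]]}'
```

```text
time: 4.53
ee_pos: [0.4296, 0.2686, 0.1404]
eef_rot: [0.091, 0.996, -0.0, -0.001]
ft_force: [0.4, 0.7, 0.1]
width: 0.0186
grip_force: 44.5
time: 5.37
ee_pos: [0.4288, 0.1995, 0.0367]
eef_rot: [0.091, 0.996, -0.001, -0.002]
ft_force: [0.4, -0.3, -0.7]
width: 0.0188
grip_force: 44.5
```

```bash
python3 -m crank '{"steps":[[[0,0,-0.06],[0,0,0]],[[0,0,-0.05],[0,0,0]],[[0,0,0],[0,0,0]]]}'
python3 -m crank '{"steps":[[[0,0,0],[0,0,0]],[[0,0,0],[0,0,0]],[[0,0,0],[0,0,0]],[[0,0,0],[0,0,0]],[[0,0,0],[0,0,0]],[[0,0,0.4],[0,0,0]],[[0,0,1],[0,0,0]],[[0,0,1],[0,0,0]],[[0,0,1],[0,0,0]],[[0,0,1],[0,0,0]]]}' 45
python3 - <<'E'
from h import *
t=snap('top','e.png'); s=snap('scene')
print(blobs(t,'yellow',(180,180,250,250)),blobs(s,'yellow',(170,150,260,230)))
for k,a in dict(black=(135,150,190,240),red=(120,150,200,240)).items():print(k,blobs(t,k,a))
E
```

```text
time: 5.62
ee_pos: [0.431, 0.2007, 0.0366]
eef_rot: [0.091, 0.996, 0.001, 0.001]
ft_force: [0.7, 0.7, -0.7]
width: 0.0192
grip_force: 44.5
time: 6.45
ee_pos: [0.4303, 0.2001, 0.1478]
eef_rot: [0.091, 0.996, 0.0, 0.0]
ft_force: [0.3, 0.5, -1.0]
width: 0.0447
grip_force: 0.0
[] [(11, [203.7, 187.0])]
black []
red [(9, [152.4, 179.9])]
```

```bash
python3 -m crank '{"steps":[[[0.25,0.5,0],[0,0,0]],[[0.5,1,0],[0,0,0]],[[0.5,1,0],[0,0,0]],[[0.5,1,0],[0,0,0]],[[0.5,1,0],[0,0,0]],[[0.5,1,0],[0,0,0]],[[0.4,0.8,0],[0,0,0]],[[0.2,0.3,0],[0,0,0]],[[0,0,0],[0,0,0]],[[0,0,0],[0,0,0]]]}'
python3 - <<'E'
from h import *
t=snap('top','e.png'); s=snap('scene')
y=blobs(t,'yellow',(180,180,250,250)); z=blobs(s,'yellow',(170,150,260,230)); print(y,z)
print(tri(t,y[0][1],s,z[0][1])[0],plane(t,*y[0][1],.051))
print(monitor.read_state()['ee_pos'])
E
```

```text
time: 7.38
ee_pos: [0.5141, 0.3643, 0.1455]
eef_rot: [0.091, 0.996, -0.001, -0.0]
ft_force: [-0.2, -0.1, 0.3]
width: 0.0449
grip_force: 0.0
[(70, [207.9, 223.5])] [(35, [203.8, 186.5])]
[0.43535635 0.20015239 0.05663087] [0.43607331 0.20067462 0.051     ]
[0.51413299 0.36369545 0.14592011]
```

View pics/e.png

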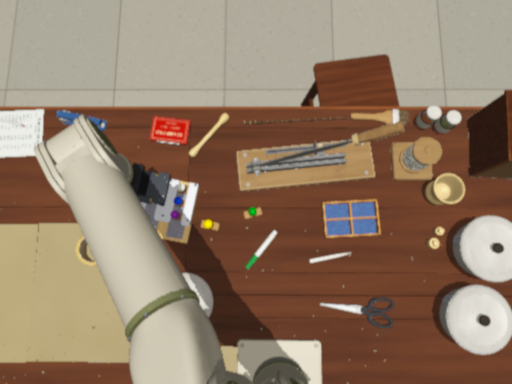

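Yellow stands upright near (208,223), and the arm is over black. The blob is larger than before, so I'll refine it with a stricter mask.

```bash
python3 - <<'E'
from h import *
t=snap('top'); 
cr=t['pixels'][214:234,198:222]; h=cv2.cvtColor(cr,cv2.COLOR_BGR2HSV)
for c in (0,1): print('\n'.join(' '.join('%3d'%x for x in r) for r in h[...,c][2:18])+'\n')
cv2.imwrite('pics/f.png',cv2.resize(cr,None,fx=20,fy=20,interpolation=cv2.INTER_CUBIC))
E
```

```text
10  10  10  11  10  10  11  10  10  10  10  10  10  10  10  10  10  10  10  10  10  10  10  10
 10  10  10  10  10  10  10  10  10  10  11  10  10  10  10  10  10  10  10  10  10  10  10  10
 10  10  10  10  10  10  10  10  12  16  18  15  12  10  10  10  10  10  10  10  10   9  10  10
 10  10  10  11  13  13  14  18  23  25  25  24  22  17  11  10  10   9  10  10  11  10  10  10
 10  10  10  14  16  17  19  25  26  27  27  27  26  25  16  11  10  10  10  10  10  10  10  11
 10  10  11  15  17  19  23  26  27  28  28  27  27  26  23  14  14  14  12  12  11  10  10  10
  9  10  11  15  18  21  26  27  28  29  29  28  28  27  25  17  16  16  16  15  14  11  10  10
 10  11  13  16  18  21  26  27  29  29  30  29  28  27  25  18  17  17  17  17  16  14  10  10
 11  10  14  17  18  22  27  28  29  30  30  29  28  27  25  18  17  18  18  17  17  15  10   9
 10  11  15  17  18  21  26  27  28  29  29  28  27  27  25  18  17  18  18  18  17  15  10   9
  9  10  15  17  17  19  23  27  27  28  28  27  27  26  21  17  18  18  18  18  17  14  10  10
  9  10  13  16  17  17  20  24  26  27  27  
[... 1271 characters left out ...]
 124 124 125 128 138 146 156
155 149 140 126 123 142 255 255 255 255 255 255 255 255 244 135 124 122 122 122 127 138 145 149
151 149 141 128 124 133 183 255 255 255 255 255 255 255 174 130 123 121 122 123 128 141 148 154
151 149 143 133 132 132 152 218 255 255 255 255 255 210 143 128 124 122 124 124 132 143 154 151
154 152 147 144 140 140 143 166 229 255 255 255 199 149 134 127 125 126 124 126 135 146 151 151
150 147 148 148 151 145 147 153 167 190 192 170 150 144 139 135 134 131 129 131 141 148 151 153
151 148 149 152 157 155 149 148 152 150 151 155 146 150 148 145 144 140 138 140 146 152 148 151
149 149 151 155 150 155 152 148 153 150 155 150 153 153 150 151 147 150 145 147 149 147 148 153
```

View pics/f.png

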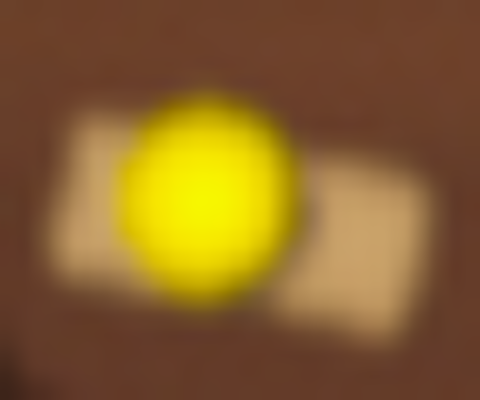

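The sharp knob centre stays at (208,223.5), which puts yellow at (436,200) and standing well. That's about 5 mm off the tool in x, so I'll grip black longer and firmer.

```bash
python3 -m crank '{"steps":[[[0,0.04,-0.5],[0,0,0]],[[0,0,-1],[0,0,0]],[[0,0,-1],[0,0,0]],[[0,0,-1],[0,0,0]],[[0,0,-0.5],[0,0,0]],[[0,0,-0.2],[0,0,0]],[[0,0,0],[0,0,0]]]}'
python3 -m crank '{"steps":[[[0,0,0],[0,0,0]],[[0,0,0],[0,0,0]],[[0,0,0],[0,0,0]],[[0,0,0],[0,0,0]],[[0,0,0],[0,0,0]],[[0,0,0],[0,0,0]],[[0,0,0],[0,0,0]],[[0,0,0],[0,0,0]]]}' 15 58
python3 -c "
from h import *
print(monitor.read_state()['ee_pos'],monitor.read_state()['torque'])"
python3 -m crank '{"steps":[[[-0.2,0.04,0],[0,0,0]],[[-0.4,0.07,0],[0,0,0]],[[-0.4,0.08,0],[0,0,0]],[[-0.4,0.07,0],[0,0,0]],[[-0.4,0.08,0],[0,0,0]],[[-0.4,0.07,0],[0,0,0]],[[-0.4,0.08,0],[0,0,0]],[[-0.4,0.07,0],[0,0,0]],[[-0.3,0.06,0],[0,0,0]],[[-0.12,0.02,0],[0,0,0]]]}'
python3 -c "
from h import *
print(monitor.read_state()['ee_pos'],monitor.read_state()['torque'])"
```

```text
time: 8.12
ee_pos: [0.5136, 0.3656, 0.0398]
eef_rot: [0.091, 0.996, -0.001, -0.001]
ft_force: [0.5, -0.5, -0.6]
width: 0.045
grip_force: 0.0
time: 8.78
ee_pos: [0.5146, 0.3666, 0.0415]
eef_rot: [0.091, 0.996, 0.0, 0.0]
ft_force: [-0.9, -0.0, 6.1]
width: 0.019
grip_force: 57.1
[0.51455576 0.36664303 0.04152373] [-0.05599142  0.1360561  -0.00815536]
time: 9.62
ee_pos: [0.4288, 0.3831, 0.042]
eef_rot: [0.091, 0.996, 0.001, 0.001]
ft_force: [2.2, 0.2, 7.6]
width: 0.0188
grip_force: 57.3
[0.42882473 0.3830915  0.04200005] [-0.14873059 -0.83519439 -0.00744623]
```

```bash
python3 -m crank '{"steps":[[[0,0,0.4],[0,0,0]],[[0,0,0.8],[0,0,0]],[[0,0,0.9],[0,0,0]],[[0,0,0.9],[0,0,0]],[[0,-0.2,0.8],[0,0,0]],[[0,-0.6,0.2],[0,0,0]],[[0,-0.9,0],[0,0,0]],[[0,-1,0],[0,0,0]],[[0,-1,0],[0,0,0]],[[0,-1,0],[0,0,0]]]}'
python3 -m crank '{"steps":[[[0,-1,0],[0,0,0]],[[0,-1,0],[0,0,0]],[[0,-1,0],[0,0,0]],[[0,-1,0],[0,0,0]],[[0,-0.8,0],[0,0,0]],[[0,-0.5,-0.2],[0,0,0]],[[0,-0.08,-0.8],[0,0,0]],[[0,0,-0.9],[0,0,0]],[[0,0,-0.9],[0,0,0]],[[0,0,-0.7],[0,0,0]]]}'
python3 -m crank '{"steps":[[[0,0,-0.5],[0,0,0]],[[0,0,-0.2],[0,0,0]],[[0,0,-0.06],[0,0,0]],[[0,0,0],[0,0,0]],[[0,0,0],[0,0,0]]]}'
python3 -m crank '{"steps":[[[0,0,0],[0,0,0]],[[0,0,0],[0,0,0]],[[0,0,0],[0,0,0]],[[0,0,0],[0,0,0]],[[0,0,0],[0,0,0]],[[0,0,0.4],[0,0,0]],[[0,0,1],[0,0,0]],[[0,0,1],[0,0,0]],[[0,0,1],[0,0,0]],[[0,0,1],[0,0,0]]]}' 45
```

```text
time: 10.45
ee_pos: [0.428, 0.2635, 0.1409]
eef_rot: [0.091, 0.996, -0.0, -0.0]
ft_force: [0.7, -0.0, -0.6]
width: 0.0187
grip_force: 57.4
time: 11.28
ee_pos: [0.4277, 0.1303, 0.0516]
eef_rot: [0.091, 0.996, -0.0, -0.001]
ft_force: [-0.1, 0.4, -0.1]
width: 0.0189
grip_force: 57.4
time: 11.7
ee_pos: [0.4288, 0.1306, 0.0346]
eef_rot: [0.091, 0.996, 0.0, 0.0]
ft_force: [0.0, -0.1, 0.2]
width: 0.019
grip_force: 57.4
time: 12.53
ee_pos: [0.4286, 0.13, 0.1463]
eef_rot: [0.091, 0.996, 0.0, 0.0]
ft_force: [-0.4, 1.1, 0.5]
width: 0.045
grip_force: 0.0
```

```bash
python3 -m crank '{"steps":[[[0,0.5,0],[0,0,0]],[[0.3,1,0],[0,0,0]],[[0.6,1,0],[0,0,0]],[[0.6,1,0],[0,0,0]],[[0.6,1,0],[0,0,0]],[[0.6,1,0],[0,0,0]],[[0.6,1,0],[0,0,0]],[[0.6,1,0],[0,0,0]],[[0.6,0.9,0],[0,0,0]],[[0.4,0.6,0],[0,0,0]]]}'
python3 -m crank '{"steps":[[[0.09,0.12,0],[0,0,0]],[[0,0,0],[0,0,0]],[[0,0,0],[0,0,0]]]}'
python3 - <<'E'
from h import *
t=snap('top','g.png'); s=snap('scene')
y=blobs(t,'black',(215,225,250,260)); print(y,[plane(t,*q[1],.051) for q in y])
cv2.imwrite('pics/g.png',cv2.resize(t['pixels'][165:265,125:285],None,fx=5,fy=5,interpolation=cv2.INTER_CUBIC))
E
```

```text
time: 13.37
ee_pos: [0.5515, 0.358, 0.1442]
eef_rot: [0.09, 0.996, 0.0, -0.0]
ft_force: [-0.2, -0.3, -0.1]
width: 0.0453
grip_force: 0.0
time: 13.62
ee_pos: [0.5532, 0.3575, 0.1443]
eef_rot: [0.091, 0.996, -0.0, -0.0]
ft_force: [0.3, -0.2, -0.9]
width: 0.045
grip_force: 0.0
[(11, [233.0, 225.6])] [array([0.43047236, 0.12957529, 0.051     ])]
```

View pics/g.png

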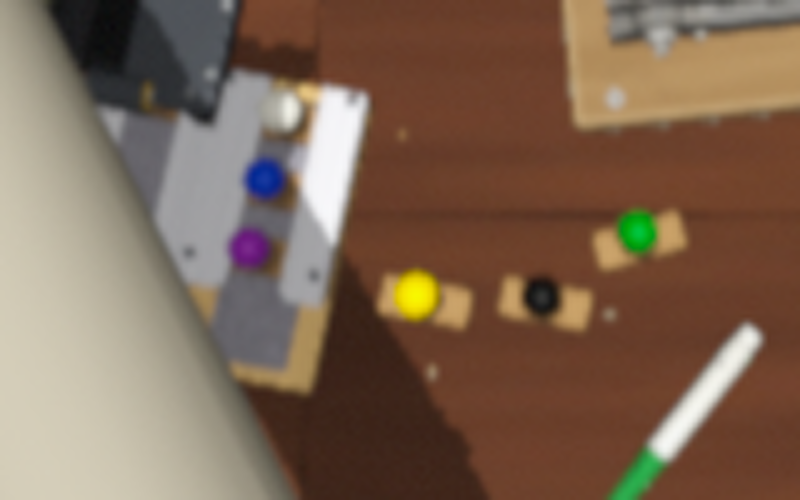

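Yellow (416,296) and black (541,297) both stand upright in the crop, with green at (638,232); white, blue and violet are untouched. The stamps lag because the grip presses them down at 6–7 N, so this time I'll grip red lower and relieve that force before sliding.

```bash
python3 -m crank '{"steps":[[[0,0,-0.5],[0,0,0]],[[0,0,-1],[0,0,0]],[[0,0,-1],[0,0,0]],[[0,0,-1],[0,0,0]],[[0,0,-0.5],[0,0,0]],[[0,0,-0.25],[0,0,0]],[[0,0,0],[0,0,0]]]}'
python3 -m crank '{"steps":[[[0,0,0],[0,0,0]],[[0,0,0],[0,0,0]],[[0,0,0],[0,0,0]],[[0,0,0],[0,0,0]],[[0,0,0],[0,0,0]],[[0,0,0],[0,0,0]],[[0,0,0],[0,0,0]],[[0,0,0],[0,0,0]]]}' 15 58
python3 -m crank '{"steps":[[[0,0,0.06],[0,0,0]],[[0,0,0],[0,0,0]],[[0,0,0],[0,0,0]]]}'
```

```text
time: 14.3
ee_pos: [0.5528, 0.3576, 0.0368]
eef_rot: [0.091, 0.996, -0.001, -0.001]
ft_force: [-0.1, 0.0, 0.5]
width: 0.0448
grip_force: 0.0
time: 14.97
ee_pos: [0.5538, 0.3587, 0.0388]
eef_rot: [0.091, 0.996, 0.001, 0.0]
ft_force: [-1.7, 0.4, 5.3]
width: 0.0188
grip_force: 57.3
time: 15.22
ee_pos: [0.5532, 0.3581, 0.0393]
eef_rot: [0.091, 0.996, -0.0, -0.0]
ft_force: [0.2, -0.7, -0.0]
width: 0.0185
grip_force: 57.4
```

```bash
python3 -m crank '{"steps":[[[-0.2,0.04,0],[0,0,0]],[[-0.5,0.09,0],[0,0,0]],[[-0.6,0.11,0],[0,0,0]],[[-0.6,0.11,0],[0,0,0]],[[-0.6,0.11,0],[0,0,0]],[[-0.6,0.11,0],[0,0,0]],[[-0.6,0.11,0],[0,0,0]],[[-0.6,0.11,0],[0,0,0]],[[-0.5,0.09,0],[0,0,0]],[[-0.2,0.04,0],[0,0,0]]]}'
python3 -m crank '{"steps":[[[0,0,0],[0,0,0]]]}'
python3 - <<'E'
from h import *
t=snap('top'); s=snap('scene')
print(blobs(s,'red',(130,140,200,200)),monitor.read_state()['torque'])
cv2.imwrite('pics/i.png',np.hstack([cv2.resize(c,(400,400),interpolation=cv2.INTER_CUBIC) for c in (t['pixels'][165:245,125:205],s['pixels'][130:210,140:220])]))
E
```

```text
time: 16.05
ee_pos: [0.4261, 0.382, 0.0394]
eef_rot: [0.09, 0.996, -0.0, -0.001]
ft_force: [0.2, 1.2, -1.3]
width: 0.0183
grip_force: 57.4
time: 16.13
ee_pos: [0.4271, 0.3819, 0.0396]
eef_rot: [0.09, 0.996, 0.0, -0.0]
ft_force: [0.6, -0.2, -0.0]
width: 0.0188
grip_force: 57.4
[(12, [156.1, 168.2])] [ 0.02542749  0.00880901 -0.00121372]
```

View pics/i.png

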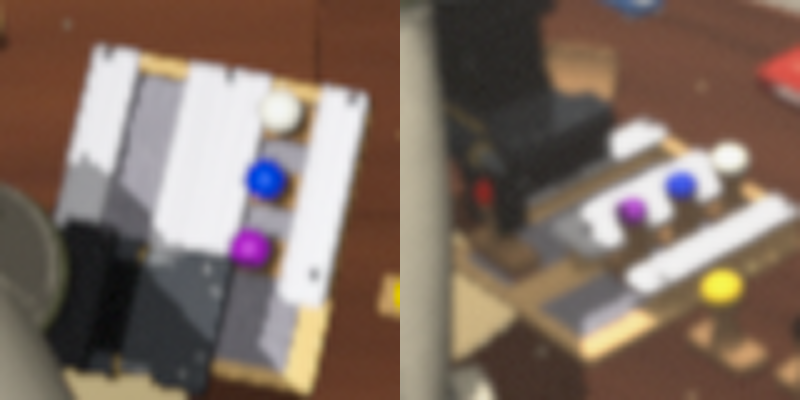

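Red is out in the open part at the lane's front, with a knob pixel in the scene crop near (485,190), and the lane behind it is empty. Next I lift and carry it to the tray.

```bash
python3 -m crank '{"steps":[[[0,0,0.4],[0,0,0]],[[0,0,0.8],[0,0,0]],[[0,0,0.9],[0,0,0]],[[0,0,0.9],[0,0,0]],[[0,-0.2,0.8],[0,0,0]],[[0.16,-0.6,0.2],[0,0,0]],[[0,-1,0],[0,0,0.5]],[[0,-1,0],[0,0,0.5]],[[0,-1,0],[0,0,0.5]],[[0,-1,0],[0,0,0.5]]]}'
python3 -m crank '{"steps":[[[0,-1,0],[0,0,0.5]],[[0,-1,0],[0,0,0.25]],[[0,-1,0],[0,0,0]],[[0,-1,0],[0,0,0]],[[0,-1,0],[0,0,0]],[[0,-1,0],[0,0,0]],[[0,-1,0],[0,0,0]],[[0,-1,0],[0,0,0]],[[0,-1,0],[0,0,0]],[[0,-1,0],[0,0,0]]]}'
python3 -m crank '{"steps":[[[0,-1,0],[0,0,0]],[[0,-1,0],[0,0,0]],[[0,-1,0],[0,0,0]],[[0,-1,0],[0,0,0]],[[0,-1,0],[0,0,0]],[[0,-1,0],[0,0,0]],[[0,-0.9,0],[0,0,0]],[[0,-0.5,0],[0,0,0]],[[0,-0.1,0],[0,0,0]],[[0,0,0],[0,0,0]]]}'
python3 -m crank '{"steps":[[[0,0,0],[0,0,0]],[[0,0,0],[0,0,0]]]}'
```

```text
time: 17.07
ee_pos: [0.4329, 0.2587, 0.1395]
eef_rot: [0.004, 1.0, -0.0, -0.0]
ft_force: [0.7, -0.6, 0.2]
width: 0.0187
grip_force: 57.4
time: 17.9
ee_pos: [0.4321, 0.0088, 0.1395]
eef_rot: [-0.028, 1.0, 0.0, -0.0]
ft_force: [0.2, -0.2, -0.7]
width: 0.019
grip_force: 57.4
time: 18.73
ee_pos: [0.4318, -0.1775, 0.1394]
eef_rot: [-0.027, 1.0, -0.0, -0.0]
ft_force: [-0.0, 0.1, -1.0]
width: 0.0188
grip_force: 57.4
time: 18.9
ee_pos: [0.4324, -0.1753, 0.1395]
eef_rot: [-0.029, 1.0, 0.0, -0.0]
ft_force: [-1.1, 0.3, -0.3]
width: 0.0185
grip_force: 57.4
```

```bash
python3 -m crank '{"steps":[[[0,0,-0.4],[0,0,0]],[[0,0,-0.9],[0,0,0]],[[0,0,-0.9],[0,0,0]],[[0,0,-0.9],[0,0,0]],[[0,0,-0.6],[0,0,0]],[[0,0,-0.3],[0,0,0]],[[0,0,-0.1],[0,0,0]],[[0,0,0],[0,0,0]],[[0,0,0],[0,0,0]]]}'
python3 -m crank '{"steps":[[[0,0,0],[0,0,0]],[[0,0,0],[0,0,0]],[[0,0,0],[0,0,0]],[[0,0,0],[0,0,0]],[[0,0,0],[0,0,0]],[[0,0,0.4],[0,0,0]],[[0,0,1],[0,0,0]],[[0,0,1],[0,0,0]],[[0,0,1],[0,0,0]],[[0,0,1],[0,0,0]]]}' 45
```

```text
time: 19.65
ee_pos: [0.4329, -0.1762, 0.0376]
eef_rot: [-0.029, 1.0, -0.0, 0.0]
ft_force: [0.9, 0.9, -0.9]
width: 0.0188
grip_force: 57.4
time: 20.48
ee_pos: [0.4322, -0.1766, 0.149]
eef_rot: [-0.028, 1.0, -0.0, 0.0]
ft_force: [0.2, 0.2, 0.5]
width: 0.0448
grip_force: 0.0
```

```bash
python3 -m crank '{"steps":[[[0,0.5,0],[0,0,0]],[[0,1,0],[0,0,0.4]],[[0.1,1,0],[0,0,0.4]],[[0.2,1,0],[0,0,0.4]],[[0.2,1,0],[0,0,0.4]],[[0.2,1,0],[0,0,0.4]],[[0.2,1,0],[0,0,0.4]],[[0.2,1,0],[0,0,0]],[[0.2,1,0],[0,0,0]],[[0.2,0.9,0],[0,0,0]]]}'
python3 -m crank '{"steps":[[[0.2,0.6,0],[0,0,0]],[[0.11,0.1,0],[0,0,0]],[[0,0,0],[0,0,0]],[[0,0,0],[0,0,0]]]}'
python3 - <<'E'
from h import *
t=snap('top'); s=snap('scene')
a=blobs(t,'red',(310,180,390,250));b=blobs(s,'red',(280,200,370,270));print(a,b)
if a and b:print(tri(t,a[0][1],s,b[0][1]),plane(t,*a[0][1],.056))
b=blobs(s,'green',(220,170,270,220));print(b)
cv2.imwrite('pics/j.png',np.hstack([cv2.resize(c,(400,400),interpolation=cv2.INTER_CUBIC) for c in (t['pixels'][180:260,310:390],s['pixels'][190:270,280:360])]))
print(monitor.read_state()['ee_pos'])
E
```

```text
time: 21.32
ee_pos: [0.4701, 0.0602, 0.1479]
eef_rot: [-0.133, 0.991, 0.0, 0.0]
ft_force: [0.5, -0.1, -0.7]
width: 0.045
grip_force: 0.0
time: 21.65
ee_pos: [0.4778, 0.0749, 0.1472]
eef_rot: [-0.132, 0.991, -0.0, -0.0]
ft_force: [-0.5, -0.6, 0.0]
width: 0.0449
grip_force: 0.0
[(47, [341.2, 225.2])] [(52, [312.7, 231.3])]
(array([ 0.43304807, -0.17416701,  0.05953018]), np.float64(0.0025021650761915693)) [ 0.43258579 -0.17389651  0.056     ]
[(12, [244.2, 194.7])]
[0.47759496 0.0746907  0.14714291]
```

View pics/j.png

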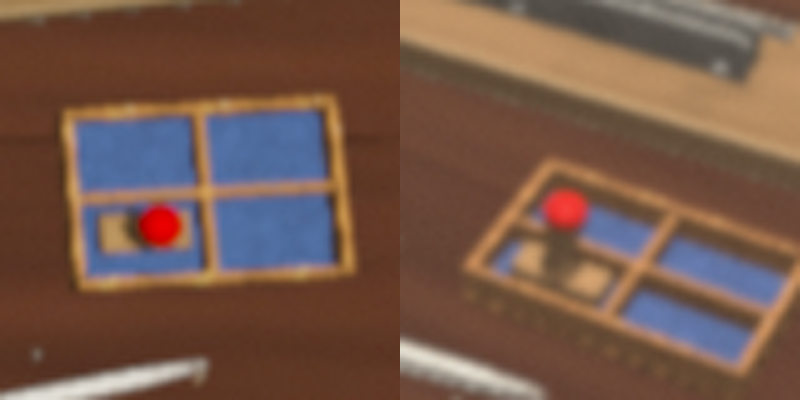

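Red stands upright in the tray's left-front cell, with the knob at (341,225) in the top view, i.e. world (433,-174). Now green.

```bash
python3 -m crank '{"steps":[[[-0.2,0.05,-0.5],[0,0,0]],[[0,0,-1],[0,0,0]],[[0,0,-1],[0,0,0]],[[0,0,-1],[0,0,0]],[[0,0,-0.8],[0,0,0]],[[0,0,-0.34],[0,0,0]],[[0,0,0],[0,0,0]],[[0,0,0],[0,0,0]]]}'
python3 -m crank '{"steps":[[[0,0,0],[0,0,0]],[[0,0,0],[0,0,0]],[[0,0,0],[0,0,0]],[[0,0,0],[0,0,0]],[[0,0,0],[0,0,0]],[[0,0,0],[0,0,0]],[[0,0,0],[0,0,0]],[[0,0,0],[0,0,0]]]}' 15 58
python3 -m crank '{"steps":[[[0,0,0.06],[0,0,0]],[[0,0,0],[0,0,0]],[[0,0,0],[0,0,0]]]}'
```

```text
time: 22.42
ee_pos: [0.4729, 0.077, 0.0317]
eef_rot: [-0.133, 0.991, -0.0, 0.0]
ft_force: [0.2, 0.2, 0.7]
width: 0.045
grip_force: 0.0
time: 23.08
ee_pos: [0.4731, 0.0777, 0.0316]
eef_rot: [-0.133, 0.991, 0.0, 0.0]
ft_force: [-1.1, -0.5, 6.3]
width: 0.0185
grip_force: 57.4
time: 23.33
ee_pos: [0.4725, 0.0775, 0.0325]
eef_rot: [-0.133, 0.991, 0.0, -0.0]
ft_force: [0.0, 0.0, 0.4]
width: 0.0188
grip_force: 57.4
```

```bash
python3 -m crank '{"steps":[[[0,0,0.4],[0,0,0]],[[0,0,0.9],[0,0,0]],[[0,0,1],[0,0,0]],[[0,0,1],[0,0,0]],[[0,0.2,0.8],[0,0,0]],[[-0.2,0.6,0.3],[0,0,-0.5]],[[-0.3,1,0],[0,0,-0.8]],[[-0.3,1,0],[0,0,-0.8]],[[-0.3,1,0],[0,0,-0.8]],[[-0.3,1,0],[0,0,-0.8]]]}'
python3 -m crank '{"steps":[[[-0.3,1,0],[0,0,-0.8]],[[-0.06,1,0],[0,0,-0.64]],[[0,1,0],[0,0,0]],[[0,1,0],[0,0,0]],[[0,1,0],[0,0,0]],[[0,1,0],[0,0,0]],[[0,0.9,0],[0,0,0]],[[0,0.4,0],[0,0,0]],[[0,0.04,0],[0,0,0]],[[0,0,0],[0,0,0]]]}'
python3 -m crank '{"steps":[[[0,0,0],[0,0,0]],[[0,0,0],[0,0,0]]]}'
```

```text
time: 24.17
ee_pos: [0.4372, 0.1985, 0.1434]
eef_rot: [0.03, 1.0, 0.0, 0.0]
ft_force: [0.0, 0.3, -0.8]
width: 0.0191
grip_force: 57.4
time: 25.0
ee_pos: [0.4288, 0.3803, 0.1426]
eef_rot: [0.091, 0.996, -0.0, 0.0]
ft_force: [-1.2, -0.6, -0.8]
width: 0.0185
grip_force: 57.4
time: 25.17
ee_pos: [0.4293, 0.3794, 0.1428]
eef_rot: [0.092, 0.996, -0.0, 0.0]
ft_force: [0.0, -1.0, -0.8]
width: 0.0188
grip_force: 57.4
```

```bash
python3 -m crank '{"steps":[[[-0.02,0.05,-0.4],[0,0,0]],[[0,0,-0.9],[0,0,0]],[[0,0,-0.9],[0,0,0]],[[0,0,-0.9],[0,0,0]],[[0,0,-0.6],[0,0,0]],[[0,0,-0.3],[0,0,0]],[[0,0,-0.06],[0,0,0]],[[0,0,0],[0,0,0]],[[0,0,0],[0,0,0]],[[0,0,0],[0,0,0]]]}'
python3 -c "
from h import *
print(monitor.read_state()['torque'])"
```

```text
time: 26.0
ee_pos: [0.4285, 0.3825, 0.0417]
eef_rot: [0.091, 0.996, 0.001, 0.0]
ft_force: [0.5, 0.0, -0.9]
width: 0.0191
grip_force: 57.6
[ 0.02643931  0.00470826 -0.00738262]
```

```bash
python3 -m crank '{"steps":[[[0.1,-0.02,-0.03],[0,0,0]],[[0.3,-0.06,0],[0,0,0]],[[0.4,-0.08,0],[0,0,0]],[[0.4,-0.08,0],[0,0,0]],[[0.4,-0.07,0],[0,0,0]],[[0.4,-0.08,0],[0,0,0]],[[0.4,-0.07,0],[0,0,0]]]}'
python3 -m crank '{"steps":[[[0.4,-0.08,0],[0,0,0]],[[0.4,-0.07,0],[0,0,0]],[[0.4,-0.08,0],[0,0,0]],[[0.4,-0.07,0],[0,0,0]],[[0.4,-0.08,0],[0,0,0]],[[0.4,-0.07,0],[0,0,0]],[[0.3,-0.05,0],[0,0,0]],[[0.2,-0.04,0],[0,0,0]],[[0.07,0,0],[0,0,0]],[[0,0,0],[0,0,0]]]}'
python3 -c "
from h import *
print(monitor.read_state()['ee_pos'],monitor.read_state()['torque'])"
```

```text
time: 26.58
ee_pos: [0.4896, 0.3702, 0.0402]
eef_rot: [0.091, 0.996, -0.0, 0.0]
ft_force: [-0.4, -0.3, -0.4]
width: 0.0184
grip_force: 57.6
time: 27.42
ee_pos: [0.5617, 0.3573, 0.0402]
eef_rot: [0.091, 0.996, -0.0, -0.001]
ft_force: [-3.4, -1.6, 3.2]
width: 0.0185
grip_force: 57.9
[0.56166149 0.35731786 0.0401547 ] [-0.4034671   1.13666299 -0.09735264]
```

I added up the rows too far and green is touching the rear stop, so I'm backing off a little before release.

```bash
python3 -m crank '{"steps":[[[-0.1,0.02,0],[0,0,0]],[[-0.12,0.02,0.02],[0,0,0]],[[-0.06,0.01,0],[0,0,0]],[[0,0,0],[0,0,0]],[[0,0,0],[0,0,0]]]}'
python3 -c "
from h import *
print(monitor.read_state()['torque'])"
python3 -m crank '{"steps":[[[0,0,0],[0,0,0]],[[0,0,0],[0,0,0]],[[0,0,0],[0,0,0]],[[0,0,0],[0,0,0]],[[0,0,0],[0,0,0]],[[0,0,0.4],[0,0,0]],[[0,0,1],[0,0,0]],[[0,0,1],[0,0,0]],[[0,0,1],[0,0,0]],[[0,0,1],[0,0,0]]]}' 45
```

```text
time: 27.83
ee_pos: [0.5554, 0.3587, 0.041]
eef_rot: [0.091, 0.996, 0.0, 0.0]
ft_force: [-0.5, -0.4, -1.1]
width: 0.0188
grip_force: 57.6
[ 0.00605629 -0.01306133 -0.0365672 ]
time: 28.67
ee_pos: [0.5555, 0.3584, 0.1529]
eef_rot: [0.091, 0.996, 0.0, 0.0]
ft_force: [-0.5, -0.3, 0.3]
width: 0.0447
grip_force: 0.0
```

```bash
python3 -m crank '{"steps":[[[-0.3,-0.4,0],[0,0,0]],[[-0.6,-1,0],[0,0,0]],[[-0.6,-1,0],[0,0,0]],[[-0.6,-1,0],[0,0,0]],[[-0.6,-1,0],[0,0,0]],[[-0.6,-1,0],[0,0,0]],[[-0.6,-1,0],[0,0,0]],[[-0.5,-1,0],[0,0,0]],[[-0.3,-0.9,0],[0,0,0]],[[-0.16,-0.6,0],[0,0,0]]]}'
python3 -m crank '{"steps":[[[0,-0.24,0],[0,0,0]],[[0,0,0],[0,0,0]],[[0,0,0],[0,0,0]]]}'
python3 - <<'E'
from h import *
t=snap('top'); s=snap('scene')
for col,uv in dict(black=(232.8,224.0)).items(): print(col,plane(t,*uv,.051))
for k in('green','blue','violet'):
    a=blobs(t,k,(130,170,230,240));b=blobs(s,k,(140,140,225,200));print(k,a,b,[np.round(plane(t,*q[1],.059)*1e3,1) for q in a])
cv2.imwrite('pics/k.png',np.hstack([cv2.resize(c,(400,400),interpolation=cv2.INTER_CUBIC) for c in (t['pixels'][165:245,125:205],s['pixels'][130:210,140:220])]))
E
```

```text
time: 29.5
ee_pos: [0.4333, 0.134, 0.1516]
eef_rot: [0.091, 0.996, 0.0, 0.0]
ft_force: [0.3, 0.5, 0.4]
width: 0.045
grip_force: 0.0
time: 29.75
ee_pos: [0.4346, 0.1309, 0.1513]
eef_rot: [0.091, 0.996, 0.0, 0.0]
ft_force: [0.3, 0.1, -0.0]
width: 0.0451
grip_force: 0.0
black [0.43498558 0.13021055 0.051     ]
green [(42, [152.8, 182.1])] [(17, [189.4, 151.9])] [array([553.3, 360.9,  59. ])]
blue [(11, [176.5, 201.0])] [(11, [195.6, 166.9])] [array([498.8, 290.6,  59. ])]
violet [(50, [174.6, 214.4])] [(19, [185.8, 171.8])] [array([460.6, 294.4,  59. ])]
```

View pics/k.png

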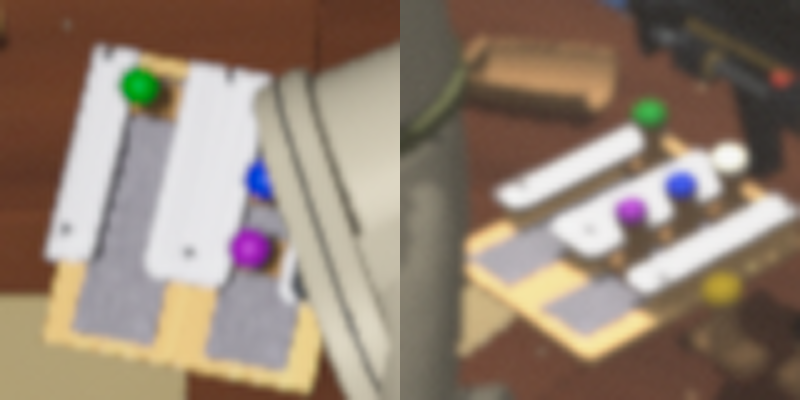

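Green stands at the rear (140,87 in the crop), world (553,361), which matches the spot red left. Now black.

```bash
python3 -m crank '{"steps":[[[0,-0.02,-0.5],[0,0,0]],[[0,0,-1],[0,0,0]],[[0,0,-1],[0,0,0]],[[0,0,-1],[0,0,0]],[[0,0,-0.8],[0,0,0]],[[0,0,-0.46],[0,0,0]],[[0,0,0],[0,0,0]],[[0,0,0],[0,0,0]]]}'
python3 -m crank '{"steps":[[[0,0,0],[0,0,0]],[[0,0,0],[0,0,0]],[[0,0,0],[0,0,0]],[[0,0,0],[0,0,0]],[[0,0,0],[0,0,0]],[[0,0,0],[0,0,0]],[[0,0,0],[0,0,0]],[[0,0,0],[0,0,0]]]}' 15 58
python3 -m crank '{"steps":[[[0,0,0.06],[0,0,0]],[[0,0,0],[0,0,0]],[[0,0,0],[0,0,0]]]}'
```

```text
time: 30.52
ee_pos: [0.4338, 0.13, 0.0315]
eef_rot: [0.09, 0.996, -0.001, -0.001]
ft_force: [0.5, 0.5, 0.2]
width: 0.0451
grip_force: 0.0
time: 31.18
ee_pos: [0.4342, 0.1298, 0.0322]
eef_rot: [0.091, 0.996, 0.0, 0.0]
ft_force: [-1.1, 1.7, 4.8]
width: 0.019
grip_force: 57.2
time: 31.43
ee_pos: [0.4337, 0.1293, 0.0332]
eef_rot: [0.091, 0.996, -0.0, -0.0]
ft_force: [1.0, 0.3, -1.3]
width: 0.0188
grip_force: 57.4
```

```bash
python3 -m crank '{"steps":[[[0,0,0.4],[0,0,0]],[[0,0,0.9],[0,0,0]],[[0,0,1],[0,0,0]],[[0,0,1],[0,0,0]],[[0,0.2,0.8],[0,0,0]],[[-0.21,0.6,0.3],[0,0,0]],[[0,1,0],[0,0,0]],[[0,1,0],[0,0,0]],[[0,1,0],[0,0,0]],[[0,1,0],[0,0,0]]]}'
python3 -m crank '{"steps":[[[0,1,0],[0,0,0]],[[0,1,0],[0,0,0]],[[0,1,0],[0,0,0]],[[0,1,0],[0,0,0]],[[0,0.9,0],[0,0,0]],[[0,0.39,0],[0,0,0]],[[0,0,0],[0,0,0]],[[0,0,0],[0,0,0]]]}'
python3 -m crank '{"steps":[[[0,0,-0.4],[0,0,0]],[[0,0,-0.9],[0,0,0]],[[0,0,-0.9],[0,0,0]],[[0,0,-0.9],[0,0,0]],[[0,0,-0.6],[0,0,0]],[[0,0,-0.3],[0,0,0]],[[0,0,-0.08],[0,0,0]],[[0,0,0],[0,0,0]],[[0,0,0],[0,0,0]],[[0,0,0],[0,0,0]]]}'
```

```text
time: 32.27
ee_pos: [0.4285, 0.2506, 0.1441]
eef_rot: [0.091, 0.996, 0.0, 0.0]
ft_force: [1.2, 0.5, -0.6]
width: 0.0189
grip_force: 57.4
time: 32.93
ee_pos: [0.4288, 0.3809, 0.1434]
eef_rot: [0.091, 0.996, -0.0, 0.0]
ft_force: [0.9, -0.9, -0.8]
width: 0.0189
grip_force: 57.4
time: 33.77
ee_pos: [0.4292, 0.382, 0.0422]
eef_rot: [0.091, 0.996, 0.001, 0.0]
ft_force: [-0.3, -0.0, -0.9]
width: 0.019
grip_force: 57.5
```

```bash
python3 -m crank '{"steps":[[[0.1,-0.02,-0.03],[0,0,0]],[[0.3,-0.06,0],[0,0,0]],[[0.4,-0.08,0],[0,0,0]],[[0.4,-0.08,0],[0,0,0]],[[0.4,-0.08,0],[0,0,0]],[[0.4,-0.08,0],[0,0,0]],[[0.4,-0.08,0],[0,0,0]],[[0.4,-0.08,0],[0,0,0]],[[0.4,-0.07,0],[0,0,0]],[[0.15,-0.03,0],[0,0,0]]]}'
python3 -m crank '{"steps":[[[0.05,0,0],[0,0,0]],[[0,0,0],[0,0,0]],[[0,0,0],[0,0,0]]]}'
python3 -c "
from h import *
print(monitor.read_state()['ee_pos'],monitor.read_state()['torque'])"
```

```text
time: 34.6
ee_pos: [0.5144, 0.3644, 0.0406]
eef_rot: [0.091, 0.996, -0.0, 0.0]
ft_force: [-0.5, -0.3, -1.2]
width: 0.0189
grip_force: 57.5
time: 34.85
ee_pos: [0.5133, 0.3655, 0.0405]
eef_rot: [0.091, 0.996, 0.0, -0.0]
ft_force: [-0.2, 0.0, 0.6]
width: 0.0188
grip_force: 57.5
[0.51330688 0.36554129 0.04052081] [-0.05032541 -0.04395427 -0.02950008]
```

```bash
python3 -m crank '{"steps":[[[0,0,0],[0,0,0]],[[0,0,0],[0,0,0]],[[0,0,0],[0,0,0]],[[0,0,0],[0,0,0]],[[0,0,0],[0,0,0]],[[0,0,0.4],[0,0,0]],[[0,0,1],[0,0,0]],[[0,0,1],[0,0,0]],[[0,0,1],[0,0,0]],[[0,0,1],[0,0,0]]]}' 45
python3 -m crank '{"steps":[[[-0.2,-0.5,0],[0,0,0]],[[-0.5,-1,0],[0,0,0]],[[-0.5,-1,0],[0,0,0]],[[-0.5,-1,0],[0,0,0]],[[-0.5,-1,0],[0,0,0]],[[-0.5,-1,0],[0,0,0]],[[-0.3,-0.8,0],[0,0,0]],[[-0.09,-0.3,0],[0,0,0]],[[0,0,0],[0,0,0]],[[0,0,0],[0,0,0]]]}'
python3 - <<'E'
from h import *
s=snap('scene');t=snap('top')
print(monitor.read_state()['ee_pos'])
a=blobs(t,'black',(135,180,175,215));print(a,[np.round(plane(t,*q[1],.059)*1e3,1) for q in a])
E
```

```text
time: 35.68
ee_pos: [0.5137, 0.3652, 0.1527]
eef_rot: [0.091, 0.996, 0.0, 0.0]
ft_force: [-0.3, 1.0, -0.2]
width: 0.0447
grip_force: 0.0
time: 36.52
ee_pos: [0.4369, 0.2011, 0.1513]
eef_rot: [0.091, 0.996, 0.001, 0.0]
ft_force: [0.6, 0.4, 0.5]
width: 0.045
grip_force: 0.0
[0.43681726 0.20163136 0.15086045]
[] []
```

```bash
python3 -m crank '{"steps":[[[-0.03,-0.03,-0.5],[0,0,0]],[[0,0,-1],[0,0,0]],[[0,0,-1],[0,0,0]],[[0,0,-1],[0,0,0]],[[0,0,-0.8],[0,0,0]],[[0,0,-0.46],[0,0,0]],[[0,0,0],[0,0,0]],[[0,0,0],[0,0,0]]]}'
python3 -m crank '{"steps":[[[0,0,0],[0,0,0]],[[0,0,0],[0,0,0]],[[0,0,0],[0,0,0]],[[0,0,0],[0,0,0]],[[0,0,0],[0,0,0]],[[0,0,0],[0,0,0]],[[0,0,0],[0,0,0]],[[0,0,0],[0,0,0]]]}' 15 58
python3 -m crank '{"steps":[[[0,0,0.06],[0,0,0]],[[0,0,0],[0,0,0]],[[0,0,0],[0,0,0]]]}'
```

```text
time: 37.28
ee_pos: [0.4356, 0.2001, 0.0312]
eef_rot: [0.09, 0.996, -0.0, -0.0]
ft_force: [-0.0, -0.2, 1.1]
width: 0.0448
grip_force: 0.0
time: 37.95
ee_pos: [0.436, 0.1999, 0.032]
eef_rot: [0.091, 0.996, 0.0, 0.0]
ft_force: [-1.1, 0.5, 5.2]
width: 0.0185
grip_force: 57.3
time: 38.2
ee_pos: [0.4355, 0.1994, 0.0329]
eef_rot: [0.091, 0.996, -0.0, -0.0]
ft_force: [0.1, 0.4, -0.6]
width: 0.0187
grip_force: 57.3
```

```bash
python3 -m crank '{"steps":[[[0,0,0.4],[0,0,0]],[[0,0,0.9],[0,0,0]],[[0,0,1],[0,0,0]],[[0,0,1],[0,0,0]],[[0,0.2,0.8],[0,0,0]],[[-0.28,0.6,0.3],[0,0,0]],[[0,1,0],[0,0,0]],[[0,1,0],[0,0,0]],[[0,1,0],[0,0,0]],[[0,1,0],[0,0,0]]]}'
python3 -m crank '{"steps":[[[0,1,0],[0,0,0]],[[0,0.9,0],[0,0,0]],[[0,0.5,0],[0,0,0]],[[0,0.09,0],[0,0,0]],[[0,0,0],[0,0,0]],[[0,0,0],[0,0,0]],[[0,0,0],[0,0,0]]]}'
python3 -m crank '{"steps":[[[0,0,-0.4],[0,0,0]],[[0,0,-0.9],[0,0,0]],[[0,0,-0.9],[0,0,0]],[[0,0,-0.9],[0,0,0]],[[0,0,-0.6],[0,0,0]],[[0,0,-0.3],[0,0,0]],[[0,0,-0.08],[0,0,0]],[[0,0,0],[0,0,0]],[[0,0,0],[0,0,0]],[[0,0,0],[0,0,0]]]}'
```

```text
time: 39.03
ee_pos: [0.4286, 0.3206, 0.1439]
eef_rot: [0.091, 0.996, 0.0, 0.0]
ft_force: [0.5, 0.4, 0.0]
width: 0.0186
grip_force: 57.3
time: 39.62
ee_pos: [0.4293, 0.3802, 0.1433]
eef_rot: [0.092, 0.996, -0.0, 0.0]
ft_force: [-0.5, -0.8, -1.0]
width: 0.0187
grip_force: 57.3
time: 40.45
ee_pos: [0.429, 0.3819, 0.0415]
eef_rot: [0.091, 0.996, 0.0, 0.0]
ft_force: [-0.2, -0.2, -0.0]
width: 0.0188
grip_force: 57.6
```

```bash
python3 -m crank '{"steps":[[[0.1,-0.02,-0.03],[0,0,0]],[[0.3,-0.06,0],[0,0,0]],[[0.4,-0.08,0],[0,0,0]],[[0.4,-0.08,0],[0,0,0]],[[0.4,-0.08,0],[0,0,0]],[[0.2,-0.04,0],[0,0,0]],[[0.04,0,0],[0,0,0]],[[0,0,0],[0,0,0]],[[0,0,0],[0,0,0]]]}'
python3 -m crank '{"steps":[[[0,0,0],[0,0,0]],[[0,0,0],[0,0,0]],[[0,0,0],[0,0,0]],[[0,0,0],[0,0,0]],[[0,0,0],[0,0,0]],[[0,0,0.4],[0,0,0]],[[0,0,1],[0,0,0]],[[0,0,1],[0,0,0]],[[0,0,1],[0,0,0]],[[0,0,1],[0,0,0]]]}' 45
python3 -m crank '{"steps":[[[-0.5,0.5,0],[0,0,0]],[[-1,0.8,0],[0,0,0]],[[-1,0.8,0],[0,0,0]],[[-1,0.8,0],[0,0,0]],[[-1,0.8,0],[0,0,0]],[[-1,0.8,0],[0,0,0]],[[-1,0.8,0],[0,0,0]],[[-1,0.8,0],[0,0,0]],[[-0.8,0.8,0],[0,0,0]],[[-0.3,0.3,0],[0,0,0]]]}'
python3 - <<'E'
from h import *
s=snap('scene');t=snap('top')
P=[]
for k in('green','black','yellow','blue','violet'):
    a=blobs(t,k,(130,172,200,225));b=blobs(s,k,(140,140,225,200));print(k,a,b,[np.round(plane(t,*q[1],.059)*1e3,1) for q in a])
cv2.imwrite('pics/l.png',np.hstack([cv2.resize(c,(400,400),interpolation=cv2.INTER_CUBIC) for c in (t['pixels'][165:245,125:205],s['pixels'][130:210,140:220])]))
E
```

```text
time: 41.2
ee_pos: [0.4748, 0.3728, 0.0404]
eef_rot: [0.091, 0.996, 0.0, 0.0]
ft_force: [0.8, -0.3, 0.9]
width: 0.019
grip_force: 57.7
time: 42.03
ee_pos: [0.4746, 0.3727, 0.1524]
eef_rot: [0.091, 0.996, 0.0, 0.0]
ft_force: [1.1, 0.4, -1.0]
width: 0.045
grip_force: 0.0
time: 42.87
ee_pos: [0.255, 0.5558, 0.1511]
eef_rot: [0.088, 0.996, 0.001, -0.001]
ft_force: [-0.9, 0.2, 0.2]
width: 0.0451
grip_force: 0.0
green [(41, [152.8, 182.0])] [(15, [189.3, 151.9])] [array([553.6, 360.9,  59. ])]
black [(30, [149.9, 195.9])] [] [array([513.2, 367.1,  59. ])]
yellow [(52, [146.5, 209.5])] [(29, [169.7, 161.6])] [array([474.2, 374.7,  59. ])]
blue [(20, [178.2, 200.8])] [(10, [195.5, 166.8])] [array([499.4, 285.8,  59. ])]
violet [(49, [174.7, 214.4])] [(19, [185.8, 171.8])] [array([460.6, 294.1,  59. ])]
```

View pics/l.png

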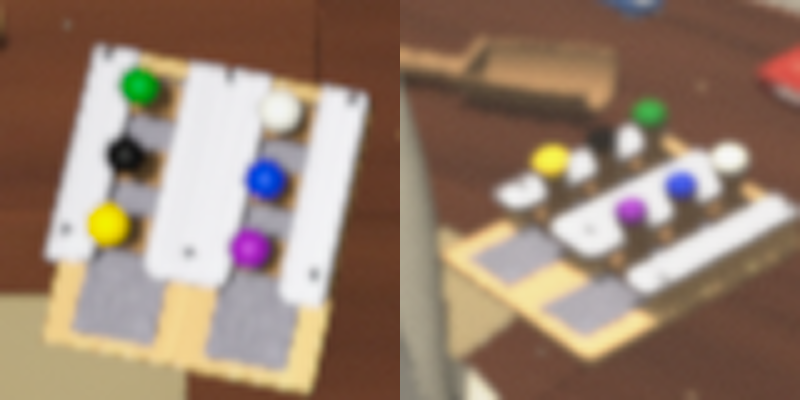

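Every stamp stands in its place: green (140,87), black (125,155) and yellow (108,226) in the crop, all within about 2–3 mm of target. The other lane is unchanged and the arm is clear, so I'm handing in.

```bash
python3 -c "
from h import *
print(ticket.close_job())"
```

```text
the job is handed in; nothing more can be done
None
```

I handed the job in at about 43 s of the 144 s allowed: red is in the tray's left-front cell, green is at the rear of its lane, and black and yellow are back about 2–3 mm from where they started; the other lane looks unchanged in the last pictures, and no verdict was returned.

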